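Load the slide scanner and lock its carriage

ROBOT

A 7-joint arm with a two-finger parallel gripper is mounted at the origin on the work surface. World frame = base frame: x ahead of the robot, y to its left, z up, the work surface at z = 0. Lengths are in m, angles in rad, forces in N, time in s.
With the tool pointing down it reaches from about 0.4 to 0.9 m from the base axis. Payload 5.5 kg.
Tool frame: the origin (TCP) lies midway between the tips of the shut fingers; the grasp point (between the pads) lies 19 mm behind it (manip.grip_depth is the distance from the TCP to the grasp point, in m); z points along the fingers, y is the line along which they close (so a half turn about z gives the same grasp; the last joint's range is limited). The gripper opens to 92 mm and grips with 3 to 60 N. Pads are 19 mm wide; open, the fingers measure 130 mm over their backs; the gripper's body (75 mm by 190 mm) begins 47 mm behind the grasp point.
Start: joints at [1.557, 0.501, -0.427, 1.55, 0.221, 1.138, -0.21], TCP at [0.178, -0.625, 0.192] pointing down, gripper open.
Joint ranges: [-2.88, 2.88], [-0.31, 2.03], [-1.54, 1.56], [0.2, 2.42], [-1.41, 4.55], [0.19, 2.02], [-2.57, 2.57]. Speed limits (rad/s): [2.57, 2.57, 3.14, 3.14, 3.14, 3.14, 3.14].

INTERFACE

Orientations are given as a unit quaternion [x, y, z, w].
In Python, from bench import manip, effector, viewer gives the robot as it stands. Calls block until the motion is done:
- manip.move_pose(position, orientation): joint-space move of the TCP to a pose.
- manip.servo_line(position, ori=None, vel=0.15): straight line of the TCP; ori=None keeps the orientation; vel is the mean speed in m/s.
- manip.movej(angles): joint-space move.
- effector.open_jaws() and effector.close(f_grip=None): open the fingers fully, or close them until they stop; f_grip is the grip in N (None keeps the last).
- manip.sleep(seconds).
- manip.solve_ik(position, orientation): joint angles nearest the present ones, or None.
- viewer.get_image(name): name is "scene" or "top"; returns the picture (400x640x3 uint8, red, green, blue); there is no depth.
- viewer.get_calibration(name): a dict with "vfov" (degrees; the focal length in pixels is half the picture's height over the tangent of half this angle, whatever the lens; pixels are square), "cx", "cy" (the principal point, pixels), "dist_coeffs" ([k1, k2, p1, p2, k3] as OpenCV has them; the pictures are not rectified), "eye" and "attitude" of the camera in the world. Camera axes: x right, y down, z forward; pixel columns grow to the right and rows downward; lengths in m; the calibration is good to about 2 mm. A picture is of the moment at which its call begins. get_calibration takes no time and is no camera call.
A pose or a line that the arm cannot do raises manip.PlanningError and nothing moves.
- manip.hand_in(): hands the job in; it is judged then, once.
Readings, each from a call of its own:
- manip.current_clock(): time.
- manip.current_q(): joint angles.
- manip.current_joint_velocities(): joint speeds.
- manip.current_tau(): joint torques, N m.
- manip.current_tool_pos(): TCP position.
- manip.current_tcp_rot(): TCP orientation.
- manip.current_force(): force on the tool from outside, world axes, zero at the start.
- manip.current_wrist_torque(): the same for the moment, N m.
- manip.current_finger_gap(): finger opening in m.
- manip.current_gripper_force(): force on a finger pad.
Only numpy, scipy, OpenCV 4.12 (cv2) and the standard library are available. Lean on these libraries where they do the work, as an engineer would, in place of code of your own. Each camera call takes 0.05 s, during which the arm holds its last target. There are 200 camera calls.

TASK

Put the green slide cassette into the blue magazine on the scanner's rail carriage and press it down against the sprung platform as far as it goes, so that it clears the scanner's port. Then push the carriage fully home into the scanner, pushing on the yellow centre mark of its grey plate because it jams when pushed off-centre, and swing the red-knobbed lock arm fully shut behind the plate. Leave the orange cassette and everything else on the bench where it stands.

Things in the scene. Friction and masses are not known exactly. Their poses are not given: they have to be found in the camera images.
- scanner: White slide scanner with aluminium loading bed, fixed. Origin: on the rail's centre line at bench height. x = the carriage's travel into the scanner, y across the rail, z up. Bed x -245 to +250 mm, 150 wide; notched steel rail along its middle; raised side guides at its edges, tops 38 mm above the bench. Port from x = -5 mm on: 124 wide, roof 106, head's top 136 mm above the bench; end stop inside.
- carriage: Loose carriage on the rail, 200 long (x = travel) x 96 mm, 0.6 kg. Origin: middle of its underside, 12 mm above the bench. Starts at scanner x -145 to -115 mm; fully home against the end stop at x = +10. It slides freely (3 to 9 N) when pushed on the centre line; pushed more than 10 to 15 mm off it, it skews and its pins bite into the rail's notches: it jams. Magazine in front (+x), push plate at the rear.
- push_mark (a point): Middle of the rear face of the carriage's grey push plate, on its yellow centre stripe (16 mm wide), 60 mm above the bench, 100 mm behind the carriage's origin. The plate is 110 mm wide across the rail, 8 thick, from 42 to 78 mm above the bench; the face looks to the carriage's -x. It stays outside the port when the carriage is home.
- magazine_mouth (a point): Centre of the open top of the blue magazine, 74 mm above the bench and 35 mm ahead of the carriage's origin. The inside is 116 mm along the carriage's x and 56 mm across; walls 4 mm thick.
- platform (a joint): Yellow sprung platform inside the magazine, 0 = up (its top 10 mm below the magazine's rim), 0.022 m = fully down (32 mm below the rim). Pressing it down takes about 6 to 9 N; a friction brake holds it where it was pressed to, so it does not spring back.
- cassette_center (a point): Green slide cassette to load: body 110 x 50 x 30 mm high, on top a grip fin 60 long, 14 thick, 26 high; 0.22 kg. Point: its centre, 28 mm above the underside, 2 mm below the fin's foot. x along body and fin, z up; either way round will do. Starts flat on the bench. With the platform fully down its body's top is 2 mm below the magazine's rim and its fin's top 98 mm above the bench.
- spare_center (a point): Orange cassette of the same shape, to be left alone; the same point and axes. It and the green one may change places.
- lock (a joint): Lock arm on a vertical hinge at the bed's near edge (scanner x -113, y -90 mm). 0 = open, pointing along the scanner's -x; grows clockwise seen from above; 1.571 rad = fully shut, pointing along the scanner's +y, across the rail just behind the plate of the homed carriage. Starts open, -0.25 to 0 rad; stays where left (1 N at the knob). Shuts only when the carriage is home.
- lock_knob (a point): Middle of the upright red knob at the lock arm's end: cylinder 20 mm in diameter, 46 high (50 to 96 mm above the bench), 85 mm from the hinge. The arm under it lies 40 to 50 mm above the bench. With the arm shut the knob is on the rail's centre line, 23 mm behind the push plate's rear face.
- bottle_a: Clear bottle with orange cap, 80 mm diameter, 160 mm high; bystander. Origin under its centre.
- bottle_b: Amber bottle with orange cap, 70 mm diameter, 130 mm high; bystander. Origin under its centre.
- beaker: Glass beaker, 70 mm diameter, 85 mm high; bystander. Origin under its centre.
- tip_rack: Blue pipette tip rack, 120 x 84 x 53 mm; bystander. Origin under its centre.
- timer: White bench timer, 70 x 70 x 27 mm; bystander. Origin under its centre.
- jar: Jar with white lid, 64 mm diameter, 75 mm high; bystander. Origin under its centre.
Mind the look-alikes: they are no part of the job. Leave any pink or purple look-alike of the part that bears cassette_center alone. Leave any turquoise look-alike of the carriage alone.

How it is judged:
On the way, in this order (a step that is already met when the one before it is completed fails the run):
1. the green cassette is in the magazine's mouth, square to it (x of cassette_center in the frame of magazine_mouth between -0.006 and 0.006 m and y of cassette_center in the frame of magazine_mouth between -0.006 and 0.006 m and z of cassette_center in the frame of magazine_mouth below 0.023 m and angle between the x axis of cassette_center and the x axis of carriage, either way round below 0.15 rad), for 0.1 s.
2. it is pressed fully down against the platform (x of cassette_center in the frame of magazine_mouth between -0.006 and 0.006 m and y of cassette_center in the frame of magazine_mouth between -0.006 and 0.006 m and value of joint platform above 0.0185 m and z of cassette_center in the frame of magazine_mouth below 0 m), for 0.2 s.
3. the carriage is fully home with the cassette still down (all of step 2 and x of carriage in the frame of scanner above 0.006 m), for 0.2 s.
4. the lock arm is shut (x of carriage in the frame of scanner above 0.006 m and value of joint lock above 1.48 rad), for 0.2 s.
At the end, for the whole second after the job is handed in: Cassette within 6 mm of the magazine's centre each way, platform at least 18.5 of 22 mm down, cassette body at most 2 mm above the rim; carriage within 4 mm of home and at rest; lock arm at least 1.48 rad shut; all released (all of step 2 and all of step 4 and linear speed of carriage below 0.02 m/s and contact force between the fingers and anything else below 0.3 N); the robot touches nothing.
It fails at once if the orange cassette or another bystander is displaced by more than 30 mm (distance of any of spare_center, bottle_a, bottle_b, beaker, tip_rack, timer, jar from where it was at the start of the episode above 0.03 m).
It also fails if it takes over 61 s, if anything falls off the work surface, if the arm or the gripper's body presses on something with over 40 N, if the wrist force passes 120 N, or if a joint passes its speed limit or range.

## Working session

There is one attempt and no reset: what is moved stays moved. The work goes in short steps, each a Python script; the robot and the scene stay as the last script left them, time stands still between calls to the robot, and variables do not carry over. Pictures are saved under pics/ and viewed, at most 10 in all, crops included, and the job is handed in when it is done.

```bash
mkdir -p pics; ls; python3 - <<'E'
from bench import manip, effector, viewer
import cv2
for n in("scene","top"):
    cv2.imwrite(f"pics/{n}0.png",viewer.get_image(n)[:,:,::-1]); print(n,viewer.get_calibration(n))
print(manip.current_tcp_rot(),manip.current_clock(),manip.grip_depth)
E
```

```text
pics
scene {'vfov': 53.696992664664144, 'cx': 317.4876679135723, 'cy': 192.74259347023633, 'dist_coeffs': array([0.02492834, 0.        , 0.        , 0.        , 0.        ]), 'eye': array([0.93663029, 0.48045072, 0.90175462]), 'attitude': array([ 0.36760296,  0.88334962, -0.26523594, -0.11921159])}
top {'vfov': 49.885536858425525, 'cx': 315.9331544984577, 'cy': 207.73801137390322, 'dist_coeffs': array([-0.10248609,  0.        ,  0.        ,  0.        ,  0.        ]), 'eye': array([0.43839246, 0.11249579, 1.42608809]), 'attitude': array([ 0.71482938, -0.69843114,  0.02612988, -0.02302443])}
[ 9.90433441e-01  1.37988385e-01 -9.33348374e-05 -8.92374870e-04] 0.1 0.0188
```

View pics/top0.png

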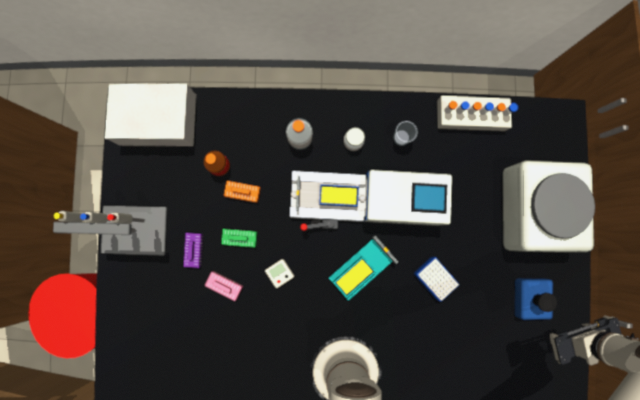

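View pics/scene0.png

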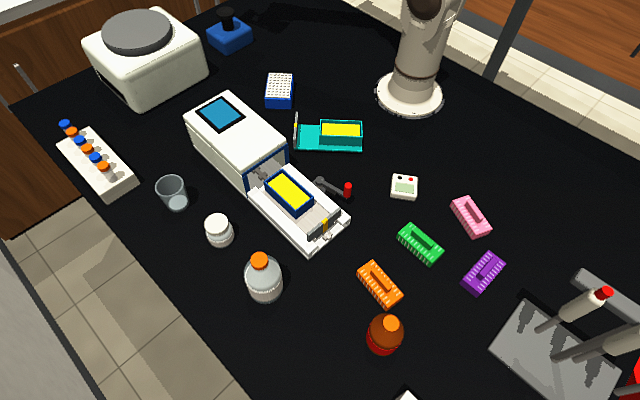

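Candidates for the cassette: green (239,238), orange (241,191), purple (193,250) and pink (223,286) in the top view. I choose green. For the carriage: white/blue on the rail (338,196) versus turquoise (362,270). I choose the one on the rail. Next, a close crop.

```bash
cat > h.py <<'E'
from bench import manip, effector, viewer
import cv2, numpy as np
from scipy.spatial.transform import Rotation as R
def K(n):
    c=viewer.get_calibration(n); f=200/np.tan(np.radians(c['vfov']/2))
    return c,np.array([[f,0,c['cx']],[0,f,c['cy']],[0,0,1]])
def p2w(n,u,v,z):
    c,k=K(n); p=cv2.undistortPoints(np.array([[[u,v]]],float),k,c['dist_coeffs'])[0,0]
    d=R.from_quat(c['attitude']).apply([p[0],p[1],1]); e=c['eye']
    return e+d*(z-e[2])/d[2]
def w2p(n,P):
    c,k=K(n); r=R.from_quat(c['attitude']).inv()
    q=r.apply(np.atleast_2d(P)-c['eye'])
    return cv2.projectPoints(q,np.zeros(3),np.zeros(3),k,c['dist_coeffs'])[0][:,0]
def crop(n,x0,y0,w,h,s,name):
    im=viewer.get_image(n)[y0:y0+h,x0:x0+w,::-1]
    cv2.imwrite(name,cv2.resize(im,None,fx=s,fy=s,interpolation=cv2.INTER_CUBIC))
def down(yaw): # tool y axis (closing line) at angle yaw from world x
    return R.from_matrix(np.array([[np.sin(yaw),np.cos(yaw),0],[-np.cos(yaw),np.sin(yaw),0],[0,0,-1]]).T.T).as_quat()
E
python3 - <<'E'
from h import *
crop("top",210,160,160,100,5,"pics/c1.png")
crop("scene",235,120,220,160,3.6,"pics/c2.png")
for n,u,v in(("top",239,238),("scene",420,243)):print(p2w(n,u,v,.04))
print(p2w("top",346,370,0), R.from_quat(down(0.3)).as_matrix())
E
```

```text
[0.43139046 0.3532832  0.04      ]
[0.44423505 0.36364118 0.04      ]Traceback (most recent call last):
  File "<stdin>", line 5, in <module>
  File "h.py", line 19, in down
    return R.from_matrix(np.array([[np.sin(yaw),np.cos(yaw),0],[-np.cos(yaw),np.sin(yaw),0],[0,0,-1]]).T.T).as_quat()
           ~~~~~~~~~~~~~^^^^^^^^^^^^^^^^^^^^^^^^^^^^^^^^^^^^^^^^^^^^^^^^^^^^^^^^^^^^^^^^^^^^^^^^^^^^^^^^^^^
  File "scipy/spatial/transform/_rotation.pyx", line 1143, in scipy.spatial.transform._rotation.Rotation.from_matrix
ValueError: Non-positive determinant (left-handed or null coordinate frame) in rotation matrix 0: [[ 0.29552021  0.95533649  0.        ]
 [-0.95533649  0.29552021  0.        ]
 [ 0.          0.         -1.        ]].
```

View pics/c1.png

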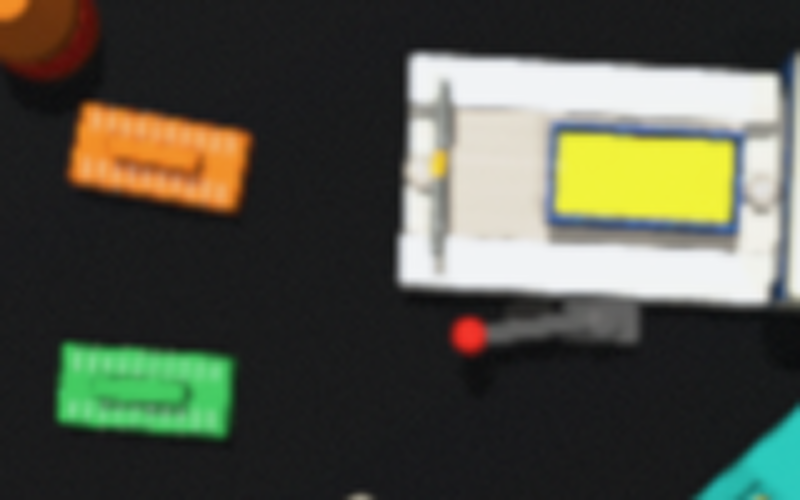

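View pics/c2.png

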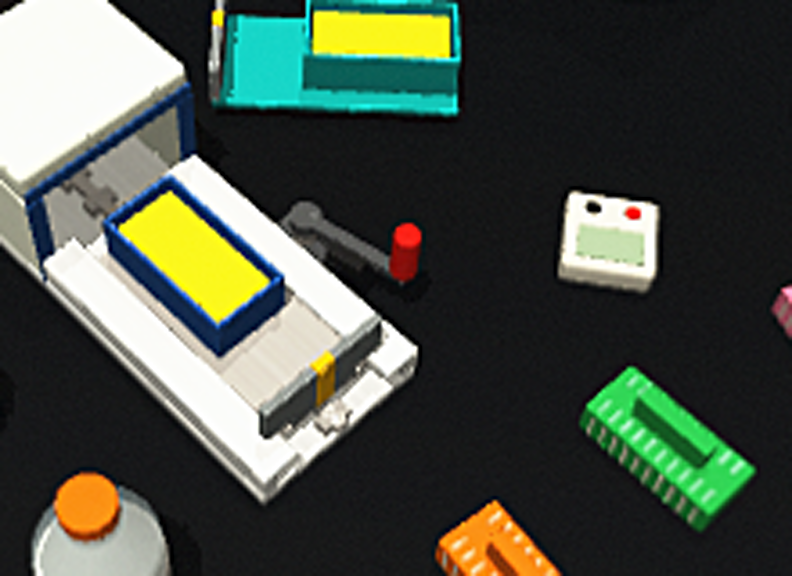

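```bash
python3 - <<'E'
s=open('h.py').read(); i=s.index('def down'); open('h.py','w').write(s[:i]+'''def down(yaw): # tool y axis (closing line) at angle yaw from world x
    c,s=np.cos(yaw),np.sin(yaw); return R.from_matrix([[-s,c,0],[c,s,0],[0,0,-1]]).as_quat()
S=6
def hull(n,roi,fn,cache={}):
    if n not in cache: cache[n]=viewer.get_image(n)
    x0,y0,w,h=roi; im=cv2.resize(cache[n][y0:y0+h,x0:x0+w],None,fx=S,fy=S,interpolation=cv2.INTER_CUBIC).astype(int)
    m=fn(*im.transpose(2,0,1)).astype(np.uint8)
    m=cv2.morphologyEx(m,cv2.MORPH_CLOSE,np.ones((9,9)))
    _,l,st,_=cv2.connectedComponentsWithStats(m); m=(l==1+st[1:,4].argmax()).astype(np.uint8)
    H=cv2.convexHull(cv2.findNonZero(m)); o=np.zeros_like(m); cv2.fillConvexPoly(o,H,1); return n,roi,o
def box(L,W,zb,zt): return np.array([[a*L/2,b*W/2,z] for a in(-1,1) for b in(-1,1) for z in(zb,zt)])
def loss(pts,x,y,a,hs):
    c,s=np.cos(a),np.sin(a); P=pts@np.array([[c,-s,0],[s,c,0],[0,0,1]]).T+[x,y,0]; t=0
    for n,roi,o in hs:
        q=(w2p(n,P)-roi[:2]+.5)*S-.5; m=np.zeros_like(o)
        cv2.fillConvexPoly(m,cv2.convexHull((q*16).round().astype(np.int32)),1,cv2.LINE_8,4); t+=(m!=o).sum()/o.sum()
    return t
def fit(mk,p0,hs):
    from scipy.optimize import minimize
    p0=np.array(p0,float); sim=np.vstack([p0]+[p0+d for d in np.diag([.02,.02,.15,.01][:len(p0)])])
    for _ in range(2):
        r=minimize(lambda p:loss(mk(p),p[0],p[1],p[2],hs),sim[0],method='Nelder-Mead',options=dict(initial_simplex=sim,xatol=1e-5,fatol=1e-5))
        sim=np.vstack([r.x]+[r.x+d for d in np.diag([.005,.005,.04,.004][:len(p0)])])
    return r.x.round(4),round(r.fun,4)
cass=np.vstack([box(.11,.05,0,.03),box(.06,.014,.03,.056)])
green=lambda r,g,b:(g>60)&(g>1.4*r)&(g>1.3*b)
blueyel=lambda r,g,b:((b>45)&(b>1.5*r)&(b>1.4*g))|((r>120)&(g>120)&(b<100))
''')
E
cat > fit.py <<'E'
from h import *
g=[hull("top",(210,220,60,40),green),hull("scene",(385,212,70,60),green)]
m=[hull("top",(312,180,50,32),blueyel),hull("scene",(261,165,58,56),blueyel)]
for hs in (g,g[:1],g[1:]): print('green',fit(lambda p:cass,[.435,.355,1.57],hs))
p=p2w("top",339,196,.07); print(p)
mk=lambda p:box(.124,.064,p[3],.074)
for hs in (m,m[:1],m[1:]): print('mag',fit(mk,[p[0],p[1],1.5,.03],hs))
for n,u,v,z in(("top",210+469/5,160+335/5,.096),("scene",235+406/3.6,120+230/3.6,.096),("top",210+439/5,160+160/5,.078),("scene",235+323/3.6,120+358/3.6,.078)): print(p2w(n,u-.4,v-.4,z).round(4))
E
python3 fit.py
```

```text
green (array([0.4328, 0.3594, 1.5242]), np.float64(0.1495))
green (array([0.4329, 0.3587, 1.4737]), np.float64(0.1308))
green (array([0.4328, 0.3594, 1.523 ]), np.float64(0.0167))
[0.57188592 0.03539766 0.07      ]
mag (array([0.5771, 0.0401, 1.5371, 0.039 ]), np.float64(0.2957))
mag (array([0.5745, 0.0379, 1.5184, 0.0739]), np.float64(0.2201))
mag (array([0.5767, 0.0388, 1.5313, 0.037 ]), np.float64(0.0265))
[0.4717 0.1451 0.096 ]
[0.4706 0.1442 0.096 ]
[0.5819 0.1672 0.078 ]
[0.5771 0.1677 0.078 ]
```

```bash
python3 - <<'E'
from h import *
for roi,f,pts,p in(((210,220,60,40),green,cass,(.4328,.3594,1.5242)),((312,180,50,32),blueyel,box(.124,.064,.038,.074),(.577,.039,1.53))):
    n,_,o=hull("top",roi,f)
    c,s=np.cos(p[2]),np.sin(p[2]); q=w2p(n,pts@np.array([[c,-s,0],[s,c,0],[0,0,1]]).T+[p[0],p[1],0])
    q=(q-roi[:2]+.5)*S-.5; im=viewer.get_image(n); x0,y0,w,h=roi
    im=cv2.resize(im[y0:y0+h,x0:x0+w],None,fx=S,fy=S,interpolation=cv2.INTER_CUBIC)[:,:,::-1].copy()
    cs,_=cv2.findContours(o,0,2); cv2.drawContours(im,cs,-1,(0,0,255),1)
    cv2.polylines(im,[cv2.convexHull(q.round().astype(np.int32))],True,(255,255,255),1)
    cv2.imwrite(f"pics/d{x0}.png",im)
a=cv2.imread("pics/d210.png");b=cv2.imread("pics/d312.png");b=cv2.copyMakeBorder(b,0,48,0,0,0);cv2.imwrite("pics/d.png",np.hstack([a,b]))
E
```

```text
(no output)
```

View pics/d.png

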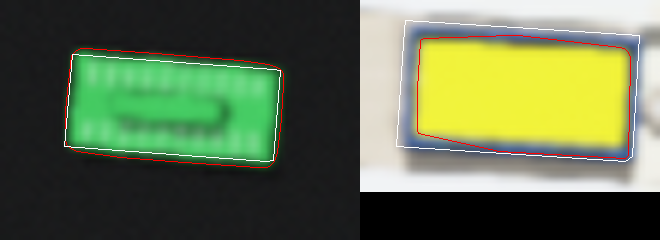

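```bash
python3 - <<'E'
from h import *
a=1.532; ux=-np.array([np.cos(a),np.sin(a),0]); uy=np.array([-ux[1],ux[0],0])
for u,v in((409,53),(398,287)):
    P=p2w("top",210+u/5-.4,160+v/5-.4,.038); print('bed',P.round(4),(P[:2]-[.576,.038])@ux[:2],(P[:2]-[.576,.038])@uy[:2])
M=np.array([.576,.038,0])
st={'green':(.4328,.3594,.033),'up':(.4328,.3594,.2),'magup':(.576,.038,.2),'mag':(.576,.038,.076),'push':tuple(M-ux*.16+[0,0,.05]),'home':tuple(M-ux*.02+[0,0,.05]),'knob':(.471,.1446,.06)}
for k,p in st.items():
    for y in(-.045,-.045+np.pi):
        q=manip.solve_ik(list(p),down(y).tolist()); print(k,round(y,2),None if q is None else np.round(q,2))
E
```

```text
bed [0.6558 0.1902 0.038 ] -0.1552294133942057 0.0738625592375412
bed [0.5031 0.1932 0.038 ] -0.15223740415201467 -0.07885190501679326
green -0.04 [ 0.14  1.01 -1.31  1.87  1.08  1.19 -1.61]
green 3.1 [ 0.14  1.01 -1.31  1.87  1.08  1.19  1.54]
up -0.04 [ 0.17  0.65 -1.3   1.75  0.66  1.26 -1.34]
up 3.1 [ 0.17  0.65 -1.3   1.75  0.66  1.26  1.81]
magup -0.04 [ 0.79  0.71 -1.33  1.71  0.72  1.31 -0.74]
magup 3.1 [ 0.78  0.69 -1.3   1.71  0.69  1.29  2.42]
mag -0.04 [ 0.52  0.63 -0.84  1.82  0.58  0.95 -0.62]
mag 3.1 [ 0.76  0.93 -1.3   1.82  0.97  1.21  2.24]
push -0.04 [ 0.34  0.85 -1.05  1.73  0.83  1.07 -1.04]
push 3.1 [ 0.45  1.04 -1.31  1.73  1.07  1.26  1.96]
home -0.04 [ 0.43  0.65 -0.77  1.83  0.57  0.89 -0.65]
home 3.1 [ 0.72  0.99 -1.31  1.82  1.04  1.22  2.17]
knob -0.04 [ 0.41  0.57 -0.95  2.03  0.62  0.85 -0.94]
knob 3.1 [ 0.61  0.82 -1.3   2.03  0.93  1.08  1.95]
```

```bash
python3 - <<'E'
from h import *
q=down(-.047).tolist()
manip.servo_line([.25,-.58,.32],vel=.3)
manip.move_pose([.4328,.359,.2],q); print(manip.current_clock(),manip.current_tool_pos())
manip.servo_line([.4328,.359,.033],vel=.15)
print('F',manip.current_force())
effector.close(40); print(manip.current_finger_gap(),manip.current_gripper_force(),manip.current_clock(),manip.current_tool_pos())
manip.servo_line([.4328,.359,.2],vel=.2); print(manip.current_finger_gap())
manip.move_pose([.575,.038,.17],down(-.039).tolist())
print(manip.current_finger_gap(),manip.current_clock(),manip.current_tool_pos(),manip.current_force())
manip.servo_line([.575,.038,.125],vel=.1)
crop("scene",240,110,100,120,5,"pics/s1.png");crop("top",300,165,80,50,8,"pics/t1.png")
a=cv2.imread("pics/s1.png");b=cv2.imread("pics/t1.png")
E
```

```text
4.4833 [0.4335577  0.35826502 0.19990633]
F [ 0.65758441 -0.77235011 -0.33784496]
0.00018019872051955817 0.0 7.1917 [0.43279509 0.35899287 0.03300457]
0.0006716086369369394
-9.805376348168723e-05 9.5 [0.57457745 0.04016844 0.17029638] [0.22547501 1.09069316 0.36854278]
```

View pics/s1.png

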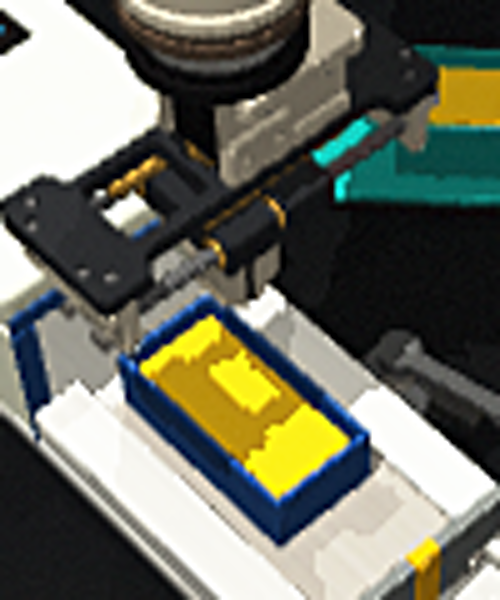

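The fingers are closed on nothing at about (255,280), so the grasp missed. I'll check the green cassette.

```bash
python3 - <<'E'
from h import *
print(w2p("scene",[[.4328,.359,.03],[.575,.038,.125]]),w2p("top",[[.4328,.359,.03]]))
effector.open_jaws(); print(manip.current_finger_gap(),manip.current_clock())
crop("scene",240,100,240,200,3,"pics/s2.png")
E
```

```text
[[420.30012059 240.66668115]
 [287.11395914 176.06158471]] [[237.79726079 237.51856824]]
0.09145133358506252 11.6583
```

View pics/s2.png

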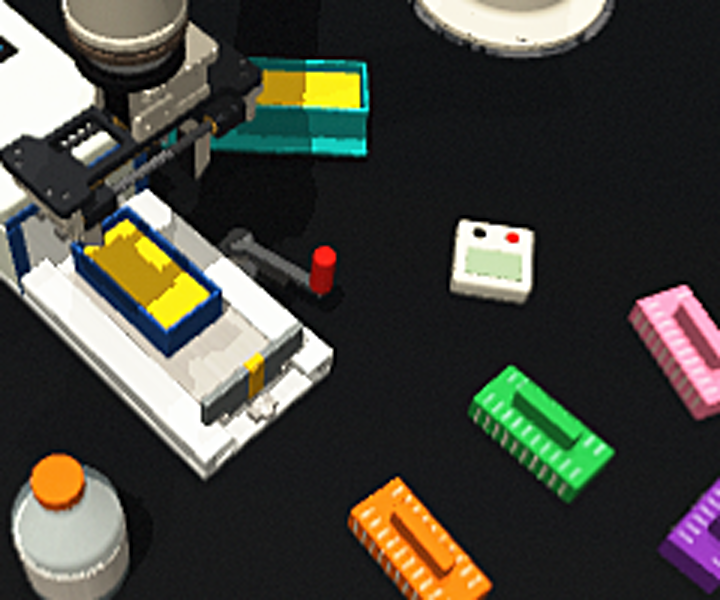

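```bash
python3 - <<'E'
from h import *
P=manip.current_tool_pos(); print(P,manip.current_tcp_rot(),down(-.039),manip.current_q())
T=R.from_quat(manip.current_tcp_rot())
print(T.as_matrix().round(3))
for o in([0,0,0],[0,.046,0],[0,-.046,0],[0,.046,-.02],[0,-.046,-.02]): print(o,(w2p("scene",P+T.apply(o))[0]-[240,100])*3)
crop("scene",250,130,80,70,9,"pics/s3.png")
E
```

```text
[0.57500336 0.03798761 0.12499671] [ 7.20758871e-01  6.93185870e-01 -2.59277507e-06 -3.36094992e-06] [0.72076006 0.69318464 0.         0.        ] [ 0.73541044  0.76418902 -1.22578852  1.78614718  0.78226578  1.17788159
 -0.77608162]
[[ 0.039  0.999 -0.   ]
 [ 0.999 -0.039  0.   ]
 [ 0.    -0.    -1.   ]]
[0, 0, 0] [141.32857819 228.18075363]
[0, 0.046, 0] [ 97.42515891 259.78338489]
[0, -0.046, 0] [183.60421547 197.73849402]
[0, 0.046, -0.02] [ 95.39830341 245.20784018]
[0, -0.046, -0.02] [183.14236176 182.63392786]
```

View pics/s3.png

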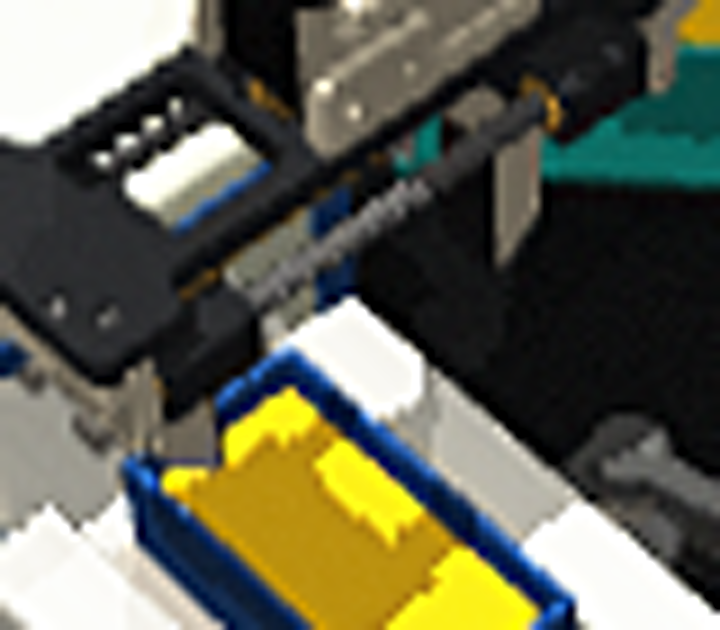

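```bash
python3 - <<'E'
from h import *
manip.servo_line([.575,.038,.2],vel=.3)
manip.move_pose([.4328,.359,.12],down(-.047).tolist())
manip.servo_line([.4328,.359,.03],vel=.15)
f0=manip.current_force()[2]; z=.03; print('f0',f0)
while z>-.035:
    z-=.0025; manip.servo_line([.4328,.359,z],vel=.04)
    if abs(manip.current_force()[2]-f0)>3: break
print('touch',z,manip.current_tool_pos(),manip.current_force(),manip.current_clock())
crop("scene",370,180,100,90,6,"pics/s4.png")
E
```

```text
f0 0.3007242120315053
touch -0.034999999999999996 [ 0.43306045  0.35935705 -0.03461578] [0.64078276 0.28018238 3.84983166] 20.7583
```

View pics/s4.png

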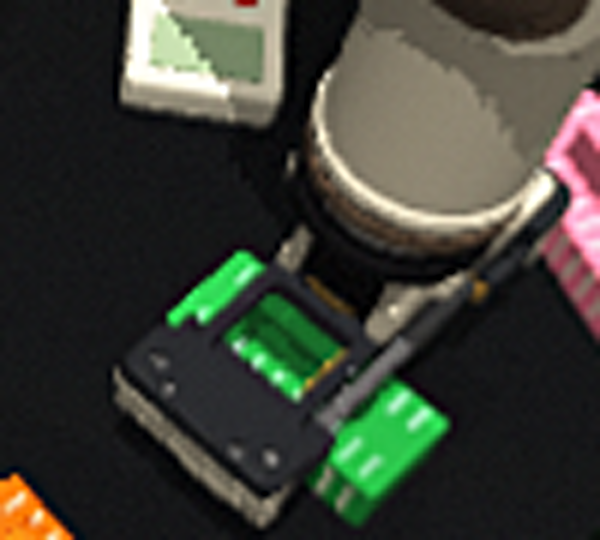

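```bash
python3 - <<'E'
from h import *
z=.0
manip.servo_line([.4328,.359,z],vel=.15); effector.close(15); g=manip.current_finger_gap(); print(z,g)
if g>.03:
    effector.open_jaws(); z=.009; manip.servo_line([.4328,.359,z],vel=.15); effector.close(15); print(z,manip.current_finger_gap())
effector.close(45); print(manip.current_finger_gap(),manip.current_gripper_force(),manip.current_force(),manip.current_clock())
E
```

```text
0.0 0.01369354582758275
0.013595216925934054 44.98927652835846 [ 0.90377881 -0.00264248 -0.89022337] 22.5917
```

```bash
python3 - <<'E'
from h import *
manip.servo_line([.4328,.359,.15],vel=.25)
manip.move_pose([.575,.0383,.13],down(-.039).tolist())
manip.servo_line([.575,.0383,.09],vel=.1)
P=manip.current_tool_pos(); print(manip.current_finger_gap(),manip.current_clock(),P,manip.current_force())
rot=lambda pts,a:pts@np.array([[np.cos(a),-np.sin(a),0],[np.sin(a),np.cos(a),0],[0,0,1]]).T
a=1.532; C=rot(box(.11,.05,0,.03),a)+P
Rm=rot(np.array([[-.062,-.032,.074],[.062,-.032,.074],[.062,.032,.074],[-.062,.032,.074]]),a)+[.576,.0385,0]
out=[]
for n,roi,s in(("scene",(250,110,80,110),5),("top",(300,165,80,60),5)):
    im=viewer.get_image(n); cv2.imwrite(f"pics/hov_{n}.png",im[:,:,::-1]); x0,y0,w,h=roi
    im=cv2.resize(im[y0:y0+h,x0:x0+w],None,fx=s,fy=s,interpolation=cv2.INTER_CUBIC)[:,:,::-1].copy()
    f=lambda q:[((w2p(n,q)-roi[:2]+.5)*s-.5).round().astype(np.int32)]
    cv2.polylines(im,[cv2.convexHull(f(C)[0])],True,(0,0,255),1); cv2.polylines(im,f(Rm),True,(255,0,255),1); out.append(cv2.copyMakeBorder(im,0,550-im.shape[0],0,0,0))
cv2.imwrite("pics/hov.png",np.hstack(out))
E
```

```text
0.013722294368570651 25.2167 [0.57455312 0.03865498 0.08937908] [-0.10014788 -0.50806038 -1.92374983]
```

View pics/hov.png

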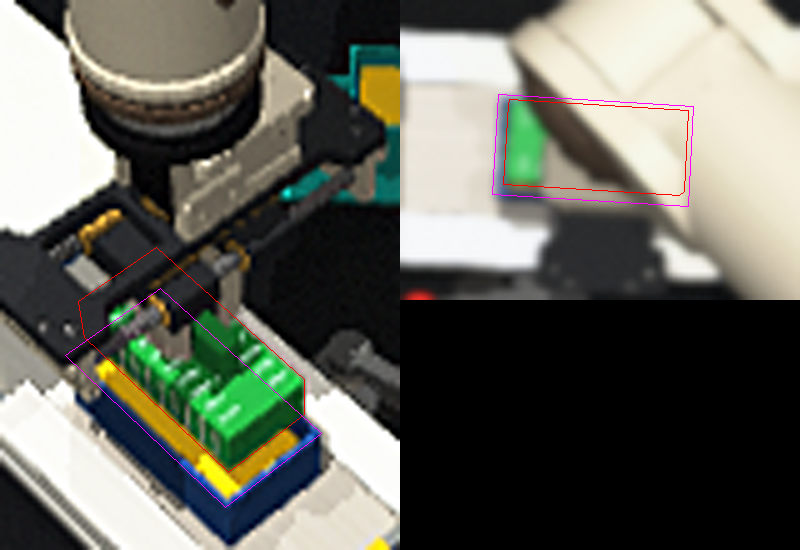

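The outlines agree with the picture: the cassette's ends fall at (230,470) and (303,378..425), as predicted, and sit over the rim. Inserting now.

```bash
cat > ins.py <<'E'
from h import *
o=down(-.039).tolist(); x,y=.5755,.0385
manip.servo_line([x,y,.085],o,vel=.05); f0=manip.current_force(); print('f0',f0.round(2))
for z in(.078,.074,.071,.068,.066):
    manip.servo_line([x,y,z],o,vel=.05); f=manip.current_force()-f0; print(z,manip.current_tool_pos().round(4),f.round(2))
    if f[2]>6: break
else:
    manip.sleep(.2)
    for z in(.06,.054,.048,.044,.042):
        manip.servo_line([x,y,z],o,vel=.05); f=manip.current_force()-f0; print(z,manip.current_tool_pos().round(4),f.round(2))
        if f[2]>25: break
print(manip.current_finger_gap(),manip.current_clock())
E
python3 ins.py
```

```text
f0 [ 0.06 -0.2  -2.19]
0.078 [0.5751 0.0383 0.0775] [ 0.22  0.93 -0.73]
0.074 [0.5753 0.0384 0.0737] [-0.41  0.79 -0.62]
0.071 [0.5754 0.0384 0.0708] [0.31 0.33 0.29]
0.068 [0.5753 0.0384 0.0678] [ 0.46  0.13 -0.28]
0.066 [0.5754 0.0385 0.0659] [-0.21  0.38 -0.1 ]
0.06 [0.5756 0.0385 0.0598] [-0.17  0.46  0.56]
0.054 [0.5754 0.0385 0.0538] [ 0.29  1.02 -0.48]
0.048 [0.5753 0.0385 0.0477] [-0.41  0.27  1.35]
0.044 [0.5754 0.0385 0.0439] [0.79 0.43 1.29]
0.042 [0.5755 0.0385 0.0421] [-0.43  0.03  5.28]
0.013358354845379568 28.3583
```

```bash
python3 - <<'E'
from h import *
P=manip.current_tool_pos(); a=1.532
rot=lambda pts,a:pts@np.array([[np.cos(a),-np.sin(a),0],[np.sin(a),np.cos(a),0],[0,0,1]]).T
im=viewer.get_image("scene"); cv2.imwrite("pics/down.png",im[:,:,::-1])
def ext(im):
    im=im[110:240,250:335].astype(int); v,u=np.nonzero(green(*im.transpose(2,0,1))); u+=250;v+=110
    return dict(n=len(u),right=(u.max(),v[u==u.max()].min(),v[u==u.max()].max()),bottom=(v.max(),u[v==v.max()].tolist()))
print('hov',ext(cv2.imread("pics/hov_scene.png")[:,:,::-1])); print('now',ext(im))
for nm,Q in(('hov',[.57455,.03865,.08938]),('A',[.5755,.0385,.042]),('B',[.5755,.0385,.064])):
    C=rot(box(.11,.05,0,.03),a)+Q; q=w2p("scene",C).round(1)
    print(nm,'top corners',q[1::2].tolist(),'bot',q[::2].tolist())
print(manip.current_force(),P)
E
```

```text
hov {'n': 563, 'right': (np.int64(310), np.int64(186), np.int64(192)), 'bottom': (np.int64(203), [295])}
now {'n': 391, 'right': (np.int64(321), np.int64(132), np.int64(133)), 'bottom': (np.int64(208), [295, 296])}
hov top corners [[265.3, 169.7], [280.8, 159.0], [294.8, 197.1], [310.3, 185.4]] bot [[266.4, 176.9], [281.5, 166.3], [295.2, 203.9], [310.3, 192.3]]
A top corners [[266.7, 181.1], [281.6, 170.5], [295.1, 207.9], [310.0, 196.4]] bot [[267.8, 187.7], [282.2, 177.3], [295.4, 214.1], [310.0, 202.7]]
B top corners [[265.9, 176.0], [281.1, 165.4], [294.8, 203.1], [310.0, 191.5]] bot [[267.0, 182.9], [281.8, 172.4], [295.2, 209.6], [310.0, 198.1]]
[-0.14834949 -0.09251759  2.67343163] [0.57548444 0.03847933 0.04208685]
```

```bash
python3 - <<'E'
from h import *
im=cv2.imread("pics/down.png")[:,:,::-1].astype(int); hv=cv2.imread("pics/hov_scene.png")[:,:,::-1].astype(int)
for nm,i in(('hov',hv),('now',im)):
    m=green(*i.transpose(2,0,1))
    for u in(290,295,300,305,308,310): 
        v=np.nonzero(m[150:225,u])[0]+150; print(nm,u,(v.min(),v.max(),len(v)) if len(v) else None, end=' ; ')
    print()
for v in range(198,214): print(v,im[v,295].tolist(),im[v,303].tolist())
E
```

```text
hov 290 (np.int64(173), np.int64(192), 19) ; hov 295 (np.int64(175), np.int64(203), 29) ; hov 300 (np.int64(177), np.int64(199), 22) ; hov 305 (np.int64(181), np.int64(195), 14) ; hov 308 (np.int64(184), np.int64(193), 10) ; hov 310 (np.int64(186), np.int64(192), 7) ; 
now 290 (np.int64(186), np.int64(203), 18) ; now 295 (np.int64(187), np.int64(208), 21) ; now 300 (np.int64(188), np.int64(205), 17) ; now 305 (np.int64(193), np.int64(201), 8) ; now 308 (np.int64(195), np.int64(198), 4) ; now 310 None ; 
198 [37, 193, 70] [48, 198, 81]
199 [75, 219, 108] [41, 197, 75]
200 [55, 192, 85] [43, 200, 78]
201 [31, 188, 64] [44, 208, 75]
202 [27, 191, 62] [38, 180, 56]
203 [106, 221, 136] [30, 103, 81]
204 [125, 231, 157] [49, 105, 198]
205 [63, 205, 94] [22, 47, 99]
206 [42, 206, 75] [12, 28, 50]
207 [45, 220, 75] [16, 34, 62]
208 [20, 123, 19] [18, 36, 65]
209 [23, 68, 78] [16, 33, 61]
210 [44, 107, 191] [17, 37, 66]
211 [25, 58, 110] [9, 29, 57]
212 [19, 41, 72] [0, 18, 48]
213 [21, 45, 81] [93, 101, 110]
```

```bash
python3 - <<'E'
from h import *
for z in(.041,.040,.039,.038):
    manip.servo_line([.5755,.0385,z],vel=.03); f=manip.current_force(); print(z,manip.current_tool_pos().round(4),f.round(2),manip.current_clock())
    if f[2]>13: break
manip.sleep(.25)
E
```

```text
0.041 [0.5756 0.0385 0.0419] [-3.26 -2.29 10.27] 28.6583
0.04 [0.5756 0.0385 0.0418] [-6.02 -2.32 17.4 ] 28.9083
```

```bash
cat > push.py <<'E'
from h import *
o=down(-.039).tolist(); ux=np.array([-.0388,-.9992,0]); M=np.array([.5755,.0385,0])
effector.open_jaws(); manip.servo_line([.5755,.0385,.125],vel=.25); print('rel',manip.current_clock())
B=lambda d,z:(M-ux*d+[0,0,z]).tolist()   # d = distance behind the mouth
manip.move_pose(B(.185,.12),o); effector.close(20)
manip.servo_line(B(.185,.02),vel=.2); f0=manip.current_force(); print(manip.current_clock(),manip.current_tool_pos(),f0.round(2))
d=.15
while d>-.005:
    manip.servo_line(B(d,.02),vel=.1); f=manip.current_force()-f0
    print(round(d,3),manip.current_tool_pos().round(4),f.round(1))
    if f[1]>14: break
    d-=.025 if d>.03 else .004
print(manip.current_clock())
E
python3 push.py
```

```text
rel 30.9417
33.8 [0.58301079 0.22420301 0.02073639] [0.26 0.59 0.55]
0.15 [0.582  0.1882 0.0208] [ 0.3 -1.3 -0.1]
0.125 [0.5803 0.1632 0.02  ] [ 0.   0.1 -0.6]
0.1 [0.5794 0.1377 0.0198] [-0.1 -0.9 -0.7]
0.075 [0.5785 0.1127 0.0199] [-0.3 -0.4 -1.5]
0.05 [0.5775 0.0876 0.0199] [-0.2 -1.1  0.5]
0.025 [0.5765 0.0625 0.0199] [-0.7 -0.3 -1. ]
0.021 [0.5763 0.06   0.0201] [-1.4  1.9  0.1]
0.017 [0.5761 0.056  0.0201] [-1.4  2.7 -0.1]
0.013 [0.576  0.0515 0.02  ] [-0.2  2.3  0.1]
0.009 [0.5757 0.0474 0.0199] [-0.8  1.1  0.1]
0.005 [0.5752 0.0474 0.0203] [-1.4  9.6 -1.4]
0.001 [0.5749 0.0474 0.0209] [-1.9 16.1  0.2]
37.8
```

```bash
cat > lock.py <<'E'
from h import *
o=down(-.039).tolist(); ux=np.array([-.0388,-.9992,0]); uy=np.array([.9992,-.0388,0])
p=manip.current_tool_pos(); face=p+ux*.0095; shut=face-ux*.023; shut[0]=.5755-.0388*(shut[1]-.0385)/-.9992
H=shut-uy*.085; print('shut',shut,'H',H)
kn=lambda t,z:(H+.085*(-ux*np.cos(t)+uy*np.sin(t)))[:2].tolist()+[z]
t0=-.25; print(kn(t0,0))
manip.servo_line((p-ux*.05).tolist(),vel=.2); manip.servo_line((p-ux*.05+[0,0,.075]).tolist(),vel=.3)
effector.open_jaws()
manip.servo_line(kn(t0,.095),o,vel=.25); manip.servo_line(kn(t0,.027),vel=.2); effector.close(8)
print('knob gap',manip.current_finger_gap(),manip.current_clock(),manip.current_force().round(1))
E
python3 lock.py
```

```text
shut [0.57637102 0.06093105 0.02093731] H [0.49143902 0.06422905 0.02093731]
[0.47362198183355475, 0.1473366626143009, 0]
knob gap 0.01968176292492837 42.3083 [-0.   0.  -0.8]
```

```bash
python3 - <<'E'
from h import *
ux=np.array([-.0388,-.9992,0]); uy=np.array([.9992,-.0388,0]); H=np.array([.49144,.06423,0])
for t in np.append(np.linspace(-.1,1.571,9),1.6):
    manip.servo_line((H+.085*(-ux*np.cos(t)+uy*np.sin(t))+[0,0,.027]).tolist(),vel=.12)
    f=manip.current_force(); print(round(t,2),manip.current_tool_pos().round(4),f.round(1),round(manip.current_finger_gap(),4))
    if np.linalg.norm(f)>25: break
print(manip.current_clock())
E
```

```text
-0.1 [0.4869 0.1496 0.027 ] [ 1.1  2.4 -2. ] 0.0198
0.11 [0.5045 0.1488 0.027 ] [ 2.7  2.3 -2.7] 0.0196
0.32 [0.5215 0.1436 0.027 ] [ 2.2  1.3 -4.1] 0.0197
0.53 [0.5372 0.1352 0.027 ] [ 2.4 -0.2 -1.5] 0.0196
0.74 [0.551  0.1243 0.027 ] [ 1.3 -0.9 -1. ] 0.0195
0.94 [0.5618 0.1104 0.027 ] [-0.9 -2.1  0.2] 0.0194
1.15 [0.569  0.0947 0.0268] [-3.3 -2.7  3. ] 0.0193
1.36 [0.5722 0.078  0.0262] [-7.2 -1.7  1.9] 0.0181
1.57 [0.5718 0.0638 0.026 ] [-10.2   2.3   2.2] 0.0199
1.6 [0.5718 0.0634 0.0262] [-9.3  7.5  0.1] 0.0202
45.2167
```

```bash
python3 - <<'E'
from h import *
effector.open_jaws(); p=manip.current_tool_pos(); x=.574
manip.servo_line([p[0],p[1],.1],vel=.25); manip.servo_line([x,.115,.1],vel=.25); effector.close(20)
manip.servo_line([x,.115,.027],vel=.25); f0=manip.current_force()
for y in(.09,.085,.082,.08,.078,.076,.074,.072,.07):
    manip.servo_line([x,y,.027],vel=.08); f=manip.current_force()-f0; print(y,manip.current_tool_pos().round(4),f.round(1))
    if f[1]>9: break
manip.sleep(.3)
manip.servo_line([x,.115,.027],vel=.2); manip.servo_line([x,.12,.2],vel=.3); manip.move_pose([.45,.2,.3],manip.current_tcp_rot())
print(manip.current_clock())
for n in("scene","top"):
    im=viewer.get_image(n); cv2.imwrite(f"pics/end_{n}.png",im[:,:,::-1]); r,g,b=im.astype(int).transpose(2,0,1)
    m=(r>120)&(g<80)&(b<80); _,l,st,c=cv2.connectedComponentsWithStats(m.astype(np.uint8))
    print(n,[(st[i].tolist(),p2w(n,*c[i],.073 if n=="scene" else .096).round(4)) for i in range(1,len(st)) if st[i,4]>8])
E
```

```text
0.09 [0.5745 0.0888 0.0275] [-0.4 -0.3 -0.6]
0.085 [0.574  0.0848 0.027 ] [-0.4 -0.2 -1.4]
0.082 [0.574  0.0819 0.0269] [ 0.7 -0.4 -1.2]
0.08 [0.574  0.0802 0.027 ] [ 0.1 -0.  -0.6]
0.078 [0.5739 0.0801 0.0272] [ 0.  5. -3.]
0.076 [0.5739 0.0801 0.0272] [ 1.1  8.8 -4.7]
0.074 [0.5739 0.0801 0.0273] [ 1.1 12.1 -7.1]
53.2167
scene [([469, 0, 8, 6, 18], array([-0.4871, -0.0919,  0.073 ])), ([481, 0, 27, 13, 58], array([-0.5196, -0.0207,  0.073 ])), ([544, 0, 96, 41, 897], array([-0.7175,  0.2867,  0.073 ])), ([596, 0, 44, 23, 290], array([-0.8298,  0.3166,  0.073 ])), ([626, 0, 14, 6, 46], array([-0.9057,  0.3312,  0.073 ])), ([530, 3, 107, 50, 815], array([-0.6165,  0.2574,  0.073 ])), ([466, 6, 26, 15, 43], array([-0.4379, -0.0466,  0.073 ])), ([549, 23, 17, 8, 18], array([-0.5631,  0.2024,  0.073 ])), ([521, 24, 44, 23, 137], array([-0.4885,  0.1851,  0.073 ])), ([545, 27, 86, 42, 242], array([-0.5253,  0.3482,  0.073 ])), ([555, 28, 10, 5, 10], array([-0.5495,  0.2168,  0.073 ])), ([519, 33, 61, 29, 125], array([-0.4391,  0.2287,  0.073 ])), ([636, 51, 4, 6, 12], array([-0.6047,  0.
[... 897 characters left out ...]
([372, 291, 4, 5, 10], array([0.6323, 0.3685, 0.073 ])), ([384, 297, 18, 14, 25], array([0.6267, 0.4111, 0.073 ])), ([378, 298, 3, 5, 9], array([0.6357, 0.3869, 0.073 ])), ([381, 303, 5, 4, 11], array([0.6374, 0.3975, 0.073 ])), ([370, 318, 33, 29, 540], array([0.6822, 0.4411, 0.073 ])), ([367, 328, 28, 27, 169], array([0.7115, 0.4466, 0.073 ])), ([633, 357, 7, 27, 120], array([0.3905, 0.8265, 0.073 ]))]
top [([210, 152, 9, 8, 19], array([0.6928, 0.4297, 0.096 ])), ([205, 161, 9, 4, 10], array([0.6635, 0.4479, 0.096 ])), ([330, 194, 4, 6, 18], array([0.5674, 0.0593, 0.096 ])), ([107, 215, 7, 5, 33], array([0.4864, 0.7589, 0.096 ])), ([28, 273, 69, 85, 4804], array([0.1708, 0.9008, 0.096 ]))]
```

The knob sits against its hard stop at the predicted shut position (TCP y 0.0801, where I expected 0.0805). The carriage is home and the arm is clear.

```bash
python3 -c "
from h import *
print(manip.hand_in(),manip.current_clock())"
```

```text
the job is handed in; nothing more can be done
the job is handed in; nothing more can be done
```

The job is handed in. By force and position readings, the green cassette is pressed fully down, the carriage is home and the lock arm is shut; the robot is clear at about 53 s of the 61 s allowed, after one missed first grasp. The verdict wasn't shown to me.

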